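# Start the clamp screw of an anaerobic jar

### The job

The black thumbscrew on top of the anaerobic jar is captive in its boss but not yet in the thread. Turn it backward (anticlockwise from above) until it drops into the start of the thread, then screw it forward (clockwise) one full turn, and finish with the gripper still holding the screw by its head, started like that: do not let go of it at the end. Leave the other things on the bench alone.

Things in the scene. Friction and masses are not known exactly. Their poses are not given: they have to be found in the camera images.
- jar: Anaerobic jar, fixed: clear, round, 120 mm wide, culture plates inside; steel lid 136 mm wide, top at 130 mm; across it a clamp bridge (152 mm along the jar's x, 34 mm wide, top at 144 mm) with a round upright steel boss in the middle, 38 mm wide (48 mm at its foot), top at 178 mm. Origin: on the axis at the bench surface, z up. Its yaw varies by 80 degrees either way.
- screw: Captive thumbscrew: round black knurled head 44 mm across, 24 mm tall, a raised steel rib on top from centre to rim, 20 mm shank in the boss. Origin: on its axis at half the head's height, z up, x along the rib. It only turns and slides along the upright axis. Origin 214 mm above the bench at the start, 207 mm after the drop, 197 mm one turn on (head then 7 mm clear of the boss).
- screw_top (a point): Centre of the head's top face, 12 mm above the screw's origin; axes as the screw's. At the start the screw rests on a flat land and turns at constant height. 0.5 to 2.5 rad backward (anticlockwise from above) there is a gap, ended by a stop. There its weight (about 130 g) drops it 7 mm once it is loose, or a light push does; a firm grip can hold it up until the fingers open.
- boss_top (a point): Centre of the boss's top face, 178 mm above the bench, fixed to the jar. The thread is inside: after the drop each clockwise turn lowers the screw 10 mm, for 1.4 turns, with 1.4 mm of up-and-down play; the screw stays put when let go. Clockwise without the drop it only runs round the land to the far side of the stop. It turns with less than 0.1 N m; it lifts at most 4 mm from the land.
- timer: Bystander: a small white bench timer, 45 x 70 x 29 mm, loose on the bench to the right of the jar. Origin at the centre of its underside.
- spec_jar: Bystander: a specimen jar with a screw lid, 64 mm wide, 75 mm tall, loose on the bench to the left of the jar. Origin at the centre of its underside.
- brown_bottle: Bystander: a brown bottle with a black cap, 54 mm wide, 130 mm tall, loose behind and to the left of the jar. Origin at the centre of its underside.

How it is judged:
By the outcome, as a careful person would: the job done as asked, in the order asked, and still so for the second after the job is handed in, while the arm keeps its last pose, push and grip.
It also fails if it takes over 64 s, if anything falls off the work surface, if the arm or the gripper's body presses on something with over 40 N, if the wrist force passes 120 N, or if a joint passes its speed limit or range.

### The arm

A 7-joint arm with a two-finger parallel gripper is mounted at the origin on a cart in front of the work surface, level with it; the furniture and walls round the work are solid. World frame = base frame: x ahead of the robot, y to its left, z up, the work surface at z = 0. Lengths are in mm, angles in rad, forces in N, time in s.
With the tool pointing down it reaches from about 425 to 1025 mm from the base axis. Payload 9.4 kg.
Tool frame: the origin (TCP) lies midway between the tips of the shut fingers; the grasp point (between the pads) lies 19 mm behind it; z points along the fingers, y is the line along which they close (so a half turn about z gives the same grasp; the last joint's range is limited). The gripper opens to 93 mm and grips with 3 to 60 N. Pads are 15 mm wide; open, the fingers measure 128 mm over their backs; the gripper's body (75 mm by 188 mm) begins 65 mm behind the grasp point.
Start: joints at [-1.271, 0.599, -0.003, 1.599, 0.002, 0.943, -0.08], TCP at [266.766, 674.137, 218.618] pointing down, gripper open.
Joint ranges: [-2.57, 2.57], [-0.35, 1.97], [-1.29, 1.29], [0.11, 2.56], [-1.05, 4.19], [0.11, 1.86], [-2.63, 2.63]. Speed limits (rad/s): [2.22, 2.22, 3.01, 3.01, 3.14, 3.14, 3.14].

### API

Orientations are given as a unit quaternion [x, y, z, w].
In Python, from rig import arm gives the robot as it stands.
- The arm moves only by the tool arm_command, never from a script. Its argument "increments" is a list of rows, each a list of 3 entries, a list of its own where there are three numbers: the turn, a rotation vector about the tool's x, y, z in rad, then the shift along the tool's x, y, z in m, then the opening, from 0 (shut) to 1 (fully open). A call has exactly 8 rows; each row is the pose to reach, as a shift and turn from the pose commanded when the call began, along the tool's axes at that moment; what a row does not reach only later rows make up. A row lasts 1/12 s, in which the tool goes at most 41.7 mm and 7.16 degrees, less where a joint would pass 70% of its speed; a pose out of reach is approached as far as the arm can. A call with a gripper value outside its range is refused whole. The fingers move at their own pace and stop on an object; "newtons" is the grip in N (left out, the last holds). Time passes only in rows, so rows that repeat a pose let the fingers close, or fill a call up. It gives the time, the measured TCP pose, the force, the opening and the grip force at its end, in the units of the state.
- arm.sense(): the state, without advancing time (a new reading comes with each control period).
- arm.grab_frame(name): name is "scene" or "top" or "wrist"; returns a dict with "image" (420x560x3 uint8, red, green, blue), "K" (3x3 intrinsics, pixels), "world_from_camera" (4x4, takes a point from camera to world coordinates). Camera axes: x right, y up, looking along -z (the intrinsics and any distortion apply to the point x, -y, -z); pixel columns grow to the right and rows downward; lengths in mm; the calibration is good to about 2 mm. The wrist camera is an equidistant fisheye: a pixel r from the principal point sees the ray r / f radians off the axis. A picture is of the moment at which its call begins. There is no depth.
- arm.hand_in(): hands the job in; it is judged then, once.
Trained networks look in the newest picture that a camera, given by its name, has taken for a name from the list of things; names that differ only in an ending like _2 or _b are one class to them, and where a whole thing is asked for, a point or a joint stands for the part that bears it (a point fixed in the world has none). Each returns a list of dicts, best first, with "score" (0 to 1); they miss things now and then, are a little off and sometimes report something else, mostly with a low value. They report only what shows in the picture. A call takes as long as a camera call.
- arm.spot_in(target, camera): "at" ([column, row] in pixels, amid what is visible of it).
- arm.spot_point(target, camera): "at" ([column, row] in pixels: a listed point, or the origin of a listed thing).
The state is a dict: "time": time; "qpos": joint angles; "joint_vel": joint speeds; "effort": joint torques, N m; "eef_pos": TCP position; "ee_rot": TCP orientation; "wrist_force": force on the tool from outside, world axes, zero at the start; "ft_torque": the same for the moment, N m; "finger_gap": finger opening in mm; "grasp_force": force on a finger pad.
Only numpy, scipy, OpenCV 4.12 (cv2) and the standard library are available. Lean on these libraries where they do the work, as an engineer would, in place of code of your own. Each camera call takes 0.05 s, during which the arm holds its last target. There are 200 camera calls.

## Working session

There is one attempt and no reset: what is moved stays moved. The work goes in short steps, Python scripts to look and compute and a tool call to move; the robot and the scene stay as the last step left them, time stands still between calls to the robot, and variables do not carry over. Pictures are saved under pics/ and viewed, at most 10 in all, crops included, and the job is handed in when it is done.

Besides the shell and the picture viewer there is one more tool, called after "Call:" as name(argument=value, ...), one argument or row to a line, values as JSON. arm_command: Moves the arm, as the interface text tells. Its arguments: {"type":"object","properties":{"increments":{"type":"array"},"newtons":{"type":"number"}},"required":["increments"]}

```bash
mkdir -p pics
cat > h.py <<'E'
import numpy as np, cv2
from rig import arm
def ray(f,px):
    K=np.array(f["K"]);T=np.array(f["world_from_camera"])
    d=np.array([(px[0]-K[0,2])/K[0,0],-(px[1]-K[1,2])/K[1,1],-1.0])
    return T[:3,3],T[:3,:3]@d
def atz(f,px,z):
    o,d=ray(f,px);return o+d*(z-o[2])/d[2]
E
cat > a.py <<'E'
from h import *
s=arm.sense();print(s)
fr={}
for c in("scene","top"):
    fr[c]=f=arm.grab_frame(c)
    cv2.imwrite(f"pics/{c}0.png",f["image"][:,:,::-1])
    for n,z in(("screw_top",226),("boss_top",178),("screw",214),("jar",0),("timer",0),("spec_jar",0),("brown_bottle",0)):
        r=arm.spot_point(n,c)
        for q in r[:2]: print(c,n,round(q["score"],2),np.round(q["at"],1),atz(f,q["at"],z).round(1))
    print(np.array(f["world_from_camera"]).round(2).tolist())
E
python3 a.py
```

```text
{'time': 0.0, 'qpos': array([-1.27071455,  0.6001199 , -0.00251994,  1.60009873,  0.00180351,
        0.94288491, -0.07977444]), 'joint_vel': array([-0.00089601,  0.00104003, -0.00113884,  0.00082157, -0.00141623,
        0.00179604,  0.00059722]), 'effort': array([ 1.11617592e-04, -7.65067363e+01,  1.49786342e+00, -2.52350807e+01,
       -5.22813736e-02,  1.69844180e-02,  1.71602701e-04]), 'eef_pos': array([266.60743266, 673.69767163, 217.77519461]), 'ee_rot': array([ 1.87245612e-01,  9.82312838e-01, -7.51779193e-04, -6.44576196e-05]), 'wrist_force': array([ 0.58908275, -0.41605433,  0.59876677]), 'ft_torque': array([-0.01880038, -0.00199529, -0.0197946 ]), 'grasp_force': 0.0, 'finger_gap': 92.70331432830993}
scene screw_top 0.63 [270.5 168.7] [513.9 134.  226. ]
scene screw_top 0.48 [218.3 194.7] [372.9 119.9 226. ]
scene boss_top 0.62 [271.2 187.6] [508.4 121.9 178. ]
scene boss_top 0.49 [269.2 174. ] [528.1 164.6 178. ]
scene screw 0.6 [270.6 236.3] [415.5 -32.6 214. ]
scene screw 0.56 [270.2 176.6] [506.2 122.6 214. ]
scene jar 0.58 [272.2 234. ] [514.4 128.1   0. ]
scene timer 0.75 [351.1 349.7] [ 492.6 -247.3    0. ]
scene timer 0.59 [270.7 236.7] [506.3 122.2   0. ]
scene spec_jar 0.85 [218.1 194.7] [458.4 329.6   0. ]
[[0.85, 0.38, -0.36, 60.79], [-0.53, 0.63, -0.57, -639.76], [0.02, 0.67, 0.74, 1046.12], [0.0, 0.0, 0.0, 1.0]]
top screw_top 0.79 [251.6 204.9] [515.5 127.8 226. ]
top boss_top 0.74 [252.9 208.3] [511.6 129.7 178. ]
top screw 0.68 [250.8 203.3] [519.6 130.7 214. ]
top jar 0.72 [262.9 208.5] [522.5 121.2   0. ]
top timer 0.92 [411.6 223.8] [ 488.5 -257.7    0. ]
top spec_jar 0.7 [179.8 234.9] [452.1 332.7   0. ]
top brown_bottle 0.79 [198.1 176.5] [603.1 290.1   0. ]
[[0.01, 1.0, -0.07, 453.87], [-1.0, 0.01, -0.02, 40.77], [-0.02, 0.07, 1.0, 1099.13], [0.0, 0.0, 0.0, 1.0]]
```

```bash
python3 -c "
import cv2
a=cv2.imread('pics/scene0.png');b=cv2.imread('pics/top0.png')
b2=cv2.resize(b[150:270,160:340],(780,520),interpolation=3)
cv2.imwrite('pics/s1.png',cv2.resize(a,(800,600)));cv2.imwrite('pics/t1.png',b2)"
```

```text
(no output)
```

View pics/s1.png

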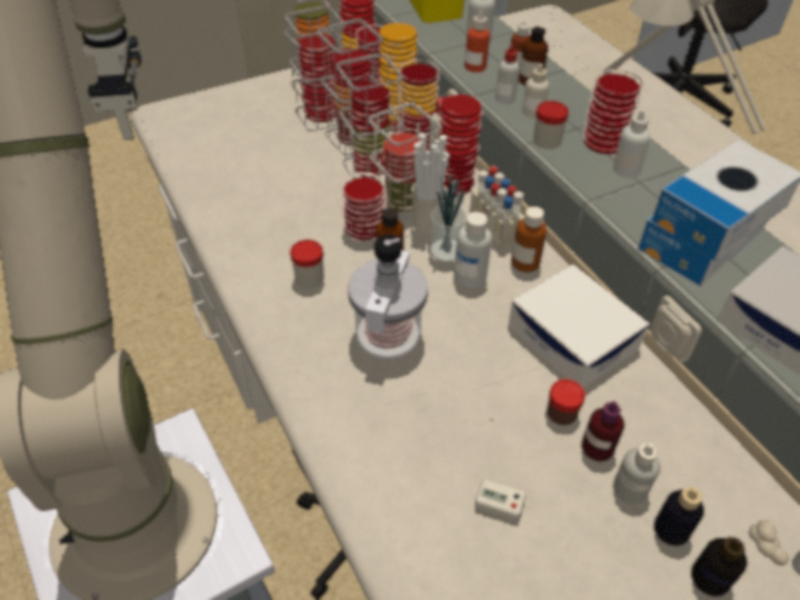

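View pics/t1.png

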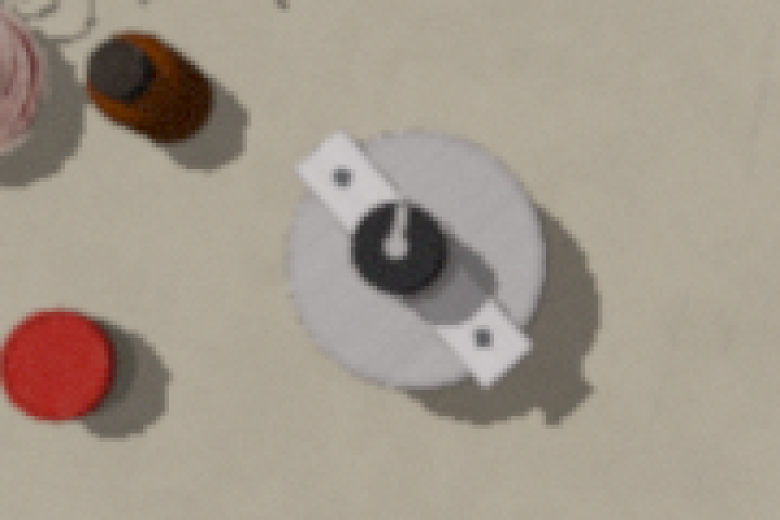

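The scene shows the jar mid-bench (screw near 388,245 in the enlarged picture). The top crop shows the black head at (399,248), i.e. pixel (252.1,207.2), with the rib pointing nearly along world +x.

```bash
cat >> h.py <<'E'
from scipy.spatial.transform import Rotation as R
def d(goal):
    s=arm.sense();r=R.from_quat(s["ee_rot"]);return (r.inv().apply(np.array(goal)-s["eef_pos"])/1000).round(4)
E
python3 - <<'E'
from h import *
f=arm.grab_frame("top")
print(atz(f,(252.1,207.2),226),atz(f,(252.1,207.2-0),226), "tip",atz(f,(160+403/4.333,150+205/4.333),226))
print(d([512,127,290]),np.array(arm.grab_frame("wrist")["world_from_camera"]).round(2).tolist())
E
```

```text
[510.78550535 126.71660137 226.        ] [510.78550535 126.71660137 226.        ] tip [531.0140108  125.26326845 226.        ]
[-0.4294 -0.4185 -0.0714] [[0.37, -0.9, -0.25, 196.27], [0.93, 0.35, 0.1, 702.93], [0.0, -0.27, 0.96, 385.31], [0.0, 0.0, 0.0, 1.0]]
```

Call:
arm_command(
  increments=[
    [[0,0,0],[0,0,-0.035],1],
    [[0,0,0],[-0.02,-0.02,-0.0714],1],
    [[0,0,0],[-0.045,-0.044,-0.0714],1],
    [[0,0,0],[-0.07,-0.068,-0.0714],1],
    [[0,0,0],[-0.097,-0.094,-0.0714],1],
    [[0,0,0],[-0.123,-0.12,-0.0714],1],
    [[0,0,0],[-0.15,-0.146,-0.0714],1],
    [[0,0,0],[-0.177,-0.172,-0.0714],1],
  ],
)

```text
time: 1.57
eef_pos: [368.5, 447.4, 290.3]
ee_rot: [0.187, 0.982, 0.0, 0.0]
wrist_force: [0.7, 0.2, -0.6]
finger_gap: 92.4
grasp_force: 0.0
```

Call:
arm_command(
  increments=[
    [[0,0,0],[-0.026,-0.025,0],1],
    [[0,0,0],[-0.052,-0.05,0],1],
    [[0,0,0],[-0.078,-0.075,0],1],
    [[0,0,0],[-0.104,-0.1,0],1],
    [[0,0,0],[-0.13,-0.125,0],1],
    [[0,0,0],[-0.156,-0.15,0],1],
    [[0,0,0],[-0.182,-0.175,0],1],
    [[0,0,0],[-0.208,-0.2,0],1],
  ],
)

```text
time: 2.23
eef_pos: [488.4, 184.9, 290.4]
ee_rot: [0.187, 0.982, 0.0, 0.0]
wrist_force: [0.6, 0.8, 0.2]
finger_gap: 93.0
grasp_force: 0.0
```

Run:
```python
from h import *
s=arm.sense();print(s["time"],s["eef_pos"],s["qpos"].round(3),R.from_quat(s["ee_rot"]).as_matrix().round(3).tolist(),d([511,127,290]))
```

```text
2.2333 [488.38395372 184.89164367 290.394101  ] [-0.553  0.272  0.106  1.98  -0.037  0.891  0.766] [[-0.93, 0.368, 0.001], [0.368, 0.93, 0.0], [-0.0, 0.001, -1.0]] [-0.0423 -0.0455  0.0004]
```

Call:
arm_command(
  increments=[
    [[0,0,0.12],[-0.015,-0.015,0],1],
    [[0,0,0.24],[-0.03,-0.03,0],1],
    [[0,0,0.36],[-0.0423,-0.0455,0],1],
    [[0,0,0.48],[-0.0423,-0.0455,0],1],
    [[0,0,0.6],[-0.0423,-0.0455,0],1],
    [[0,0,0.72],[-0.0423,-0.0455,0],1],
    [[0,0,0.84],[-0.0423,-0.0455,0],1],
    [[0,0,0.96],[-0.0423,-0.0455,0],1],
  ],
)

```text
time: 2.9
eef_pos: [510.5, 128.6, 290.2]
ee_rot: [0.622, 0.783, 0.0, 0.0]
wrist_force: [0.5, -0.1, 0.0]
finger_gap: 93.0
grasp_force: 0.0
```

```bash
cat >> h.py <<'E'
def fish(f,px):
    K=np.array(f["K"]);T=np.array(f["world_from_camera"])
    u=np.array([(px[0]-K[0,2])/K[0,0],(px[1]-K[1,2])/K[1,1]]);t=np.linalg.norm(u)
    v=np.array([*(u/t*np.sin(t)),np.cos(t)])*[1,-1,-1]
    return T[:3,3],T[:3,:3]@v
def fatz(f,px,z):
    o,v=fish(f,px);return o+v*(z-o[2])/v[2]
def topv(name,cx=252,cy=207):
    f=arm.grab_frame("top");cv2.imwrite(name,cv2.resize(f["image"][cy-45:cy+45,cx-60:cx+60,::-1],(600,450),interpolation=3));return f
E
python3 - <<'E'
from h import *
s=arm.sense();print(s["eef_pos"],s["qpos"].round(3),s["ee_rot"].round(4))
f=arm.grab_frame("wrist");cv2.imwrite("pics/w1.png",f["image"][:,:,::-1])
for n,z in(("screw_top",226),("boss_top",178),("screw",214)):
    for q in arm.spot_point(n,"wrist")[:2]: print(n,q,fatz(f,q["at"],z))
E
```

```text
[510.52329163 128.61975676 290.21389627] [-0.618  0.286  0.342  1.982 -0.122  0.893  0.015] [6.221e-01 7.829e-01 2.000e-04 1.000e-04]
screw_top {'at': [280.8, 220.9], 'score': 0.89} [511.04555734 129.69009126 226.        ]
boss_top {'at': [375.8, 82.7], 'score': 0.51} [566.61138051 254.66244532 178.        ]
boss_top {'at': [274.0, 24.9], 'score': 0.2} [469.83133063 282.0296239  178.        ]
screw {'at': [283.5, 212.6], 'score': 0.69} [512.47789803 132.97719256 214.        ]
screw {'at': [279.1, 218.4], 'score': 0.28} [510.20769122 127.57614067 214.        ]
```

View pics/w1.png

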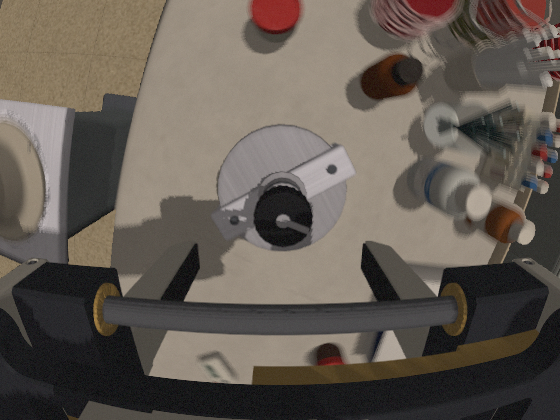

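The wrist view shows the head centred at about (283,217), between the open fingers, with the rib toward (308,230).

Call:
arm_command(
  increments=[
    [[0,0,0.05],[0,0,0.015],1],
    [[0,0,0.1],[0,0,0.03],1],
    [[0,0,0.15],[0,0,0.045],1],
    [[0,0,0.15],[0,0,0.06],1],
    [[0,0,0.15],[0,0,0.075],1],
    [[0,0,0.15],[0,0,0.085],1],
    [[0,0,0.15],[0,0,0.09],1],
    [[0,0,0.15],[0,0,0.09],1],
  ],
)

```text
time: 3.77
eef_pos: [510.2, 128.5, 199.3]
ee_rot: [0.676, 0.737, -0.001, -0.0]
wrist_force: [0.3, -0.8, -0.2]
finger_gap: 92.8
grasp_force: 0.0
```

Call:
arm_command(
  increments=[
    [[0,0,0],[0,0,0],0.3],
    [[0,0,0],[0,0,0],0.3],
    [[0,0,0],[0,0,0],0.3],
    [[0,0,0],[0,0,0],0.3],
    [[0,0,0],[0,0,0],0.3],
    [[0,0,0],[0,0,0],0.3],
    [[0,0,0],[0,0,0],0.3],
    [[0,0,0],[0,0,0],0.3],
  ],
  newtons=10,
)

```text
time: 4.43
eef_pos: [512.1, 129.0, 200.5]
ee_rot: [0.677, 0.736, 0.001, 0.001]
wrist_force: [10.0, 2.1, -1.5]
finger_gap: 44.4
grasp_force: 4.8
```

```bash
cat > st.py <<'E'
from h import *
s=arm.sense()
print(s["time"],s["eef_pos"].round(1),s["qpos"].round(2),"F",s["wrist_force"].round(1),"T",s["ft_torque"].round(3),s["finger_gap"],s["grasp_force"],"yaw",2*np.arctan2(s["ee_rot"][1],s["ee_rot"][0]))
E
python3 st.py
```

```text
4.4333 [512.1 129.  200.5] [-0.6   0.4   0.33  2.09 -0.2   0.68 -0.05] F [10.   2.1 -1.5] T [ 0.221 -2.085  0.055] 44.399003877930305 4.800421255349647 yaw 1.6548646676073908
```

Call:
arm_command(
  increments=[
    [[0,0,0],[0,0.001,0],0.3],
    [[0,0,0],[0,0.002,0],0.3],
    [[0,0,0],[0,0.002,0],0.3],
    [[0,0,0],[0,0.002,0],0.3],
    [[0,0,0],[0,0.002,0],0.3],
    [[0,0,0],[0,0.002,0],0.3],
    [[0,0,0],[0,0.002,0],0.3],
    [[0,0,0],[0,0.002,0],0.3],
  ],
  newtons=10,
)

```text
time: 5.1
eef_pos: [512.6, 129.1, 200.1]
ee_rot: [0.677, 0.736, 0.0, 0.0]
wrist_force: [1.2, 1.9, -0.2]
finger_gap: 43.2
grasp_force: 10.0
```

```bash
python3 st.py
```

```text
5.1 [512.6 129.1 200.1] [-0.6   0.4   0.33  2.08 -0.21  0.69 -0.04] F [ 1.2  1.9 -0.2] T [ 0.289 -0.364  0.007] 43.249297844985854 9.999969776981743 yaw 1.6549541779803532
```

Call:
arm_command(
  increments=[
    [[0,0,-0.1],[0,0,0],0.3],
    [[0,0,-0.2],[0,0,0],0.3],
    [[0,0,-0.3],[0,0,0],0.3],
    [[0,0,-0.4],[0,0,0],0.3],
    [[0,0,-0.5],[0,0,0],0.3],
    [[0,0,-0.6],[0,0,0],0.3],
    [[0,0,-0.7],[0,0,0],0.3],
    [[0,0,-0.7],[0,0,0],0.3],
  ],
)

```text
time: 5.77
eef_pos: [512.8, 129.2, 200.1]
ee_rot: [0.381, 0.924, 0.0, 0.0]
wrist_force: [2.3, 2.8, -1.9]
finger_gap: 43.7
grasp_force: 10.0
```

```bash
python3 st.py
```

```text
5.7667 [512.8 129.2 200.1] [-0.45  0.39  0.13  2.07 -0.08  0.68  0.52] F [ 2.3  2.8 -1.9] T [ 0.742 -0.579 -0.006] 43.67704035874256 9.998209558980307 yaw 2.359386071435078
```

Call:
arm_command(
  increments=[
    [[0,0,-0.1],[0,0,0],0.3],
    [[0,0,-0.2],[0,0,0],0.3],
    [[0,0,-0.3],[0,0,0],0.3],
    [[0,0,-0.4],[0,0,0],0.3],
    [[0,0,-0.5],[0,0,0],0.3],
    [[0,0,-0.6],[0,0,0],0.3],
    [[0,0,-0.6],[0,0,0],0.3],
    [[0,0,-0.6],[0,0,0],0.3],
  ],
)

```text
time: 6.43
eef_pos: [513.2, 129.4, 200.3]
ee_rot: [0.096, 0.995, 0.001, 0.001]
wrist_force: [2.4, 4.0, 0.3]
finger_gap: 43.6
grasp_force: 10.0
```

```bash
python3 st.py
```

```text
6.4333 [513.2 129.4 200.3] [-0.33  0.39 -0.04  2.07  0.02  0.69  1.  ] F [2.4 4.  0.3] T [ 0.956 -0.747 -0.19 ] 43.602936496499076 9.999508055043407 yaw 2.949037941546281
```

Call:
arm_command(
  increments=[
    [[0,0,0.01],[0,0,0],0.6],
    [[0,0,0.01],[0,0,0],0.6],
    [[0,0,0.01],[0,0,0],0.65],
    [[0,0,0.01],[0,0,0],0.65],
    [[0,0,0.01],[0,0,0],0.65],
    [[0,0,0.01],[0,0,0],0.65],
    [[0,0,0.01],[0,0,0],0.65],
    [[0,0,0.01],[0,0,0],0.65],
  ],
)

```text
time: 7.1
eef_pos: [512.4, 128.8, 200.0]
ee_rot: [0.098, 0.995, -0.0, -0.0]
wrist_force: [-0.6, 0.0, -0.6]
finger_gap: 60.2
grasp_force: 0.0
```

```bash
python3 st.py
python3 - <<'E'
from h import *
f=arm.grab_frame("wrist")
cv2.imwrite("pics/w2.png",cv2.resize(f["image"][150:300,180:380,::-1],(800,600),interpolation=3))
print(arm.spot_point("screw_top","wrist")[:2])
g=arm.grab_frame("scene");cv2.imwrite("pics/s2.png",cv2.resize(g["image"][130:280,180:380,::-1],(800,600),interpolation=3))
E
```

```text
7.1 [512.4 128.8 200. ] [-0.33  0.39 -0.03  2.07  0.02  0.69  1.  ] F [-0.6  0.  -0.6] T [-0.026 -0.029  0.014] 60.15059988659595 0.0 yaw 2.9446310148039503
[{'at': [280.4, 273.3], 'score': 0.75}]
```

View pics/w2.png

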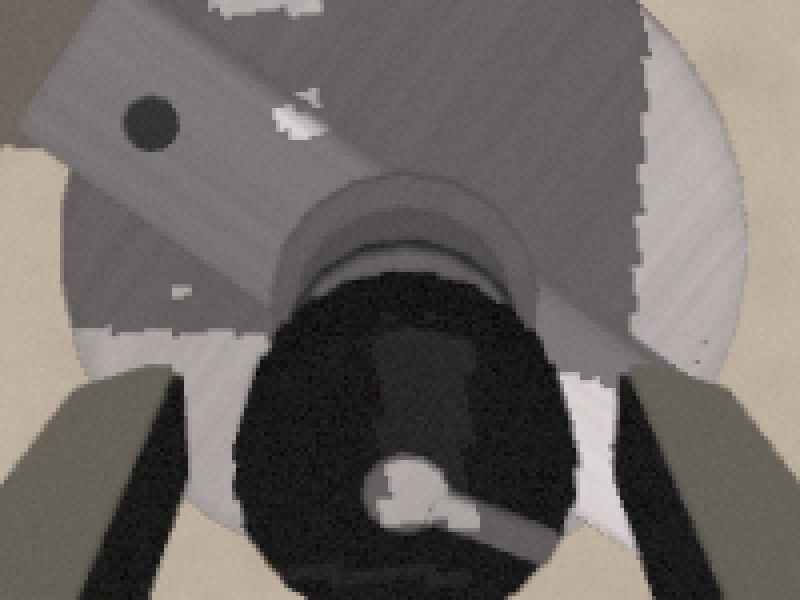

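The hub of the head sits at about (281.3,272.5) in full-frame pixels, with the fingers open on either side and the rib still at about the same angle relative to the gripper. I'll triangulate the height on the known axis.

Run:
```python
from h import *
f=arm.grab_frame("wrist")
for px in((281.3,272.5),(280.4,273.3)):
    o,v=fish(f,px)
    for z in (226,219): print(px,z,(o+v*(z-o[2])/v[2]).round(1))
print(f["K"],o,v)
```

```text
(281.3, 272.5) 226 [509.4 131.3 226. ]
(281.3, 272.5) 219 [512.9 130.6 219. ]
(280.4, 273.3) 226 [509.7 130.8 226. ]
(280.4, 273.3) 219 [513.3 130.1 219. ]
[[325.1922621    0.         279.78856042]
 [  0.         325.1922621  207.23056917]
 [  0.           0.           1.        ]] [438.1376925  144.62688308 366.70985233] [ 0.45172429 -0.08748457 -0.88785788]
```

View pics/s2.png

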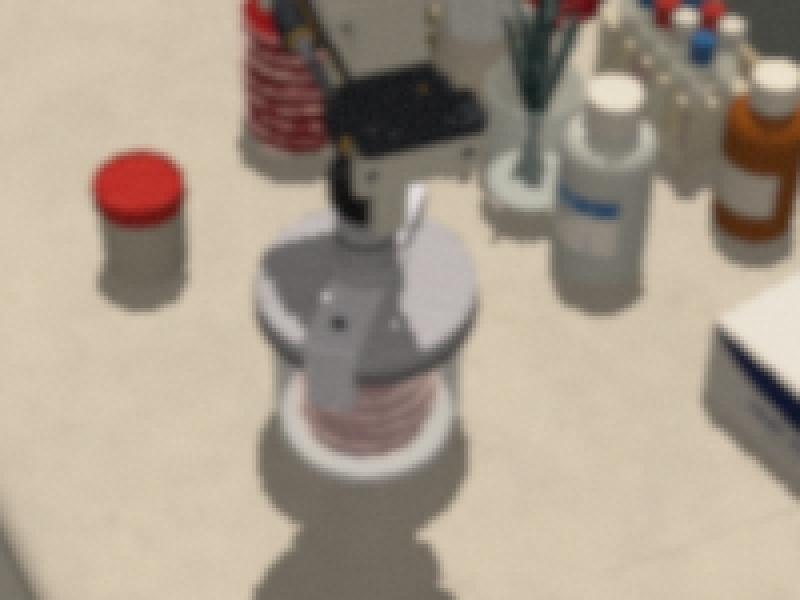

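Both the triangulated height (about 219 for the top face) and the apparent head width indicate that it has dropped. Next I regrip 5 mm lower and better centred.

Call:
arm_command(
  increments=[
    [[0,0,0],[-0.0008,0.001,0.0025],0.65],
    [[0,0,0],[-0.0008,0.001,0.005],0.65],
    [[0,0,0],[-0.0008,0.001,0.005],0.3],
    [[0,0,0],[-0.0008,0.001,0.005],0.3],
    [[0,0,0],[-0.0008,0.001,0.005],0.3],
    [[0,0,0],[-0.0008,0.001,0.005],0.3],
    [[0,0,0],[-0.0008,0.001,0.005],0.3],
    [[0,0,0],[-0.0008,0.001,0.005],0.3],
  ],
  newtons=20,
)

```text
time: 7.97
eef_pos: [513.3, 129.3, 195.0]
ee_rot: [0.098, 0.995, -0.0, -0.0]
wrist_force: [0.3, -2.3, -0.6]
finger_gap: 43.6
grasp_force: 20.0
```

```bash
python3 st.py
```

```text
7.9667 [513.3 129.3 195. ] [-0.33  0.4  -0.03  2.07  0.02  0.68  1.  ] F [ 0.3 -2.3 -0.6] T [-0.428  0.043 -0.003] 43.60006654866733 19.999950467899907 yaw 2.9444894669638493
```

Call:
arm_command(
  increments=[
    [[0,0,0.1],[0,0,0.0002],0.3],
    [[0,0,0.2],[0,0,0.0003],0.3],
    [[0,0,0.3],[0,0,0.0005],0.3],
    [[0,0,0.4],[0,0,0.0006],0.3],
    [[0,0,0.5],[0,0,0.0008],0.3],
    [[0,0,0.6],[0,0,0.001],0.3],
    [[0,0,0.7],[0,0,0.0011],0.3],
    [[0,0,0.7854],[0,0,0.00125],0.3],
  ],
)

```text
time: 8.63
eef_pos: [513.0, 128.9, 193.8]
ee_rot: [0.474, 0.881, -0.001, -0.0]
wrist_force: [-1.6, -3.9, 1.4]
finger_gap: 43.5
grasp_force: 20.0
```

```bash
python3 st.py
```

```text
8.6333 [513.  128.9 193.8] [-0.49  0.4   0.19  2.08 -0.12  0.67  0.36] F [-1.6 -3.9  1.4] T [-0.922  0.306  0.079] 43.47837206251948 19.99631431797752 yaw 2.1538797086572448
```

Call:
arm_command(
  increments=[
    [[0,0,0.1],[0,0,0.0002],0.3],
    [[0,0,0.2],[0,0,0.0003],0.3],
    [[0,0,0.3],[0,0,0.0005],0.3],
    [[0,0,0.4],[0,0,0.0006],0.3],
    [[0,0,0.5],[0,0,0.0008],0.3],
    [[0,0,0.6],[0,0,0.001],0.3],
    [[0,0,0.7],[0,0,0.0011],0.3],
    [[0,0,0.7854],[0,0,0.00125],0.3],
  ],
)

```text
time: 9.3
eef_pos: [512.5, 128.7, 192.4]
ee_rot: [0.775, 0.632, -0.001, -0.0]
wrist_force: [-3.4, -5.6, 1.0]
finger_gap: 43.6
grasp_force: 20.0
```

```bash
python3 st.py
```

```text
9.3 [512.5 128.7 192.4] [-0.66  0.43  0.42  2.09 -0.27  0.68 -0.26] F [-3.4 -5.6  1. ] T [-1.072  0.758  0.111] 43.56566591040074 19.996424269338604 yaw 1.368471584463421
```

Call:
arm_command(
  increments=[
    [[0,0,0.1],[-0.0003,-0.0001,0.0002],0.3],
    [[0,0,0.2],[-0.0006,-0.0002,0.0003],0.3],
    [[0,0,0.3],[-0.0009,-0.0003,0.0005],0.3],
    [[0,0,0.4],[-0.0009,-0.0003,0.0006],0.3],
    [[0,0,0.5],[-0.0009,-0.0003,0.0008],0.3],
    [[0,0,0.6],[-0.0009,-0.0003,0.001],0.3],
    [[0,0,0.7],[-0.0009,-0.0003,0.0011],0.3],
    [[0,0,0.7854],[-0.0009,-0.0003,0.00125],0.3],
  ],
)

```text
time: 9.97
eef_pos: [512.0, 129.0, 191.2]
ee_rot: [0.958, 0.288, -0.001, -0.0]
wrist_force: [-3.0, -1.2, 1.0]
finger_gap: 43.6
grasp_force: 20.0
```

```bash
python3 st.py
```

```text
9.9667 [512.  129.  191.2] [-0.81  0.47  0.65  2.1  -0.44  0.71 -0.85] F [-3.  -1.2  1. ] T [-0.263  0.887  0.008] 43.57539790663366 19.99692662822781 yaw 0.5839669321684423
```

Call:
arm_command(
  increments=[
    [[0,0,0.1],[0,0,0.0002],0.3],
    [[0,0,0.2],[0,0,0.0003],0.3],
    [[0,0,0.3],[0,0,0.0005],0.3],
    [[0,0,0.4],[0,0,0.0006],0.3],
    [[0,0,0.5],[0,0,0.0008],0.3],
    [[0,0,0.6],[0,0,0.001],0.3],
    [[0,0,0.7],[0,0,0.0011],0.3],
    [[0,0,0.7854],[0,0,0.00125],0.3],
  ],
)

```text
time: 10.63
eef_pos: [511.9, 129.6, 189.9]
ee_rot: [0.995, -0.1, -0.001, -0.0]
wrist_force: [-3.9, 1.2, 2.1]
finger_gap: 43.4
grasp_force: 20.0
```

```bash
python3 st.py
```

```text
10.6333 [511.9 129.6 189.9] [-0.95  0.54  0.89  2.11 -0.62  0.77 -1.43] F [-3.9  1.2  2.1] T [0.179 1.003 0.081] 43.351843461224284 19.99673031968996 yaw -0.2009851445344724
```

Call:
arm_command(
  increments=[
    [[0,0,0],[0,0,0],0.65],
    [[0,0,0],[0,0,0],0.65],
    [[0,0,0],[0,0,0],0.65],
    [[0,0,0],[0,0,0],0.65],
    [[0,0,0],[0,0,0],0.65],
    [[0,0,0],[0,0,0],0.65],
    [[0,0,0],[0,0,0],0.65],
    [[0,0,0],[0,0,0],0.65],
  ],
)

```text
time: 11.3
eef_pos: [513.1, 128.8, 190.1]
ee_rot: [0.995, -0.098, 0.0, -0.0]
wrist_force: [-0.6, 0.7, -0.4]
finger_gap: 60.3
grasp_force: 0.0
```

```bash
python3 st.py
python3 - <<'E'
from h import *
f=arm.grab_frame("wrist")
cv2.imwrite("pics/w3.png",cv2.resize(f["image"][150:300,180:380,::-1],(800,600),interpolation=3))
for q in arm.spot_point("screw_top","wrist")[:1]:
    print(q,[fatz(f,q["at"],z).round(1) for z in(226,219,214)])
E
```

```text
11.3 [513.1 128.8 190.1] [-0.95  0.54  0.89  2.11 -0.62  0.77 -1.43] F [-0.6  0.7 -0.4] T [-0.04   0.179 -0.002] 60.29654769909394 0.0 yaw -0.19659793805930872
{'at': [276.8, 277.0], 'score': 0.69} [array([518.7, 130.1, 226. ]), array([515. , 130.9, 219. ]), array([512.4, 131.4, 214. ])]
```

View pics/w3.png

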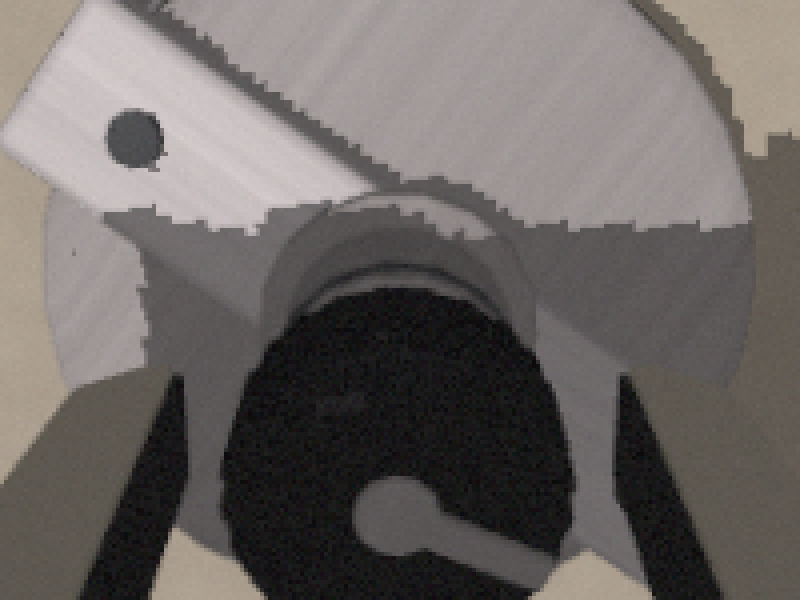

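The head is now near the boss, with z ≈ 214 for its top (5 mm lower), and the rib keeps its angle to the gripper, so it is in the thread and did not slip. Next I go back half a turn with the fingers open.

Call:
arm_command(
  increments=[
    [[0,0,-0.1],[0,0,0],0.65],
    [[0,0,-0.2],[0,0,0],0.65],
    [[0,0,-0.3],[0,0,0],0.65],
    [[0,0,-0.4],[0,0,0],0.65],
    [[0,0,-0.5],[0,0,0],0.65],
    [[0,0,-0.6],[0,0,0],0.65],
    [[0,0,-0.7],[0,0,0],0.65],
    [[0,0,-0.7854],[0,0,0],0.65],
  ],
)

```text
time: 12.07
eef_pos: [513.0, 128.8, 190.1]
ee_rot: [0.956, 0.293, 0.0, 0.0]
wrist_force: [-0.1, -0.6, -0.1]
finger_gap: 60.8
grasp_force: 0.0
```

Call:
arm_command(
  increments=[
    [[0,0,-0.1],[0,0,0],0.65],
    [[0,0,-0.2],[0,0,0],0.65],
    [[0,0,-0.3],[0,0,0],0.65],
    [[0,0,-0.4],[0,0,0],0.65],
    [[0,0,-0.5],[0,0,0],0.65],
    [[0,0,-0.6],[0,0,0],0.65],
    [[0,0,-0.7],[0,0,0],0.65],
    [[0,0,-0.7854],[0,0,0],0.65],
  ],
)

```text
time: 12.73
eef_pos: [513.0, 128.8, 190.1]
ee_rot: [0.772, 0.636, 0.0, 0.0]
wrist_force: [0.7, 0.7, -0.6]
finger_gap: 60.5
grasp_force: 0.0
```

Call:
arm_command(
  increments=[
    [[0,0,-0.1],[0,0,0],0.65],
    [[0,0,-0.2],[0,0,0],0.65],
    [[0,0,-0.3],[0,0,0],0.65],
    [[0,0,-0.4],[0,0,0],0.65],
    [[0,0,-0.5],[0,0,0],0.65],
    [[0,0,-0.6],[0,0,0],0.65],
    [[0,0,-0.7],[0,0,0],0.65],
    [[0,0,-0.7854],[0,0,0],0.65],
  ],
)

```text
time: 13.4
eef_pos: [513.0, 128.7, 190.1]
ee_rot: [0.469, 0.883, -0.0, 0.0]
wrist_force: [-0.1, -0.8, -0.8]
finger_gap: 60.8
grasp_force: 0.0
```

Call:
arm_command(
  increments=[
    [[0,0,-0.1],[0,0,0],0.65],
    [[0,0,-0.2],[0,0,0],0.65],
    [[0,0,-0.3],[0,0,0],0.65],
    [[0,0,-0.4],[0,0,0],0.65],
    [[0,0,-0.5],[0,0,0],0.65],
    [[0,0,-0.6],[0,0,0],0.65],
    [[0,0,-0.7],[0,0,0],0.65],
    [[0,0,-0.7854],[0,0,0],0.65],
  ],
)

```text
time: 14.07
eef_pos: [513.0, 128.7, 190.0]
ee_rot: [0.096, 0.995, -0.0, 0.0]
wrist_force: [-0.0, 1.1, -0.3]
finger_gap: 60.6
grasp_force: 0.0
```

Call:
arm_command(
  increments=[
    [[0,0,0],[0,0,0],0.3],
    [[0,0,0],[0,0,0],0.3],
    [[0,0,0],[0,0,0],0.3],
    [[0,0,0],[0,0,0],0.3],
    [[0,0,0],[0,0,0],0.3],
    [[0,0,0],[0,0,0],0.3],
    [[0,0,0],[0,0,0],0.3],
    [[0,0,0],[0,0,0],0.3],
  ],
  newtons=20,
)

```text
time: 14.73
eef_pos: [513.2, 129.3, 190.1]
ee_rot: [0.098, 0.995, 0.0, 0.0]
wrist_force: [1.6, 1.6, -0.2]
finger_gap: 43.7
grasp_force: 20.0
```

```bash
python3 st.py
```

```text
14.7333 [513.2 129.3 190.1] [-0.32  0.4  -0.05  2.07  0.03  0.66  0.99] F [ 1.6  1.6 -0.2] T [ 0.591 -0.226 -0.039] 43.70533383148478 19.999897802481428 yaw 2.9448634026676324
```

Call:
arm_command(
  increments=[
    [[0,0,0.1],[0,0,0.0002],0.3],
    [[0,0,0.2],[0,0,0.0003],0.3],
    [[0,0,0.3],[0,0,0.0005],0.3],
    [[0,0,0.4],[0,0,0.0006],0.3],
    [[0,0,0.5],[0,0,0.0008],0.3],
    [[0,0,0.6],[0,0,0.001],0.3],
    [[0,0,0.7],[0,0,0.0011],0.3],
    [[0,0,0.7854],[0,0,0.00125],0.3],
  ],
)

```text
time: 15.4
eef_pos: [512.9, 128.9, 188.8]
ee_rot: [0.474, 0.881, -0.0, 0.0]
wrist_force: [0.1, 1.5, -0.1]
finger_gap: 43.8
grasp_force: 20.0
```

Call:
arm_command(
  increments=[
    [[0,0,0.1],[0,0,0.0002],0.3],
    [[0,0,0.2],[0,0,0.0003],0.3],
    [[0,0,0.3],[0,0,0.0005],0.3],
    [[0,0,0.4],[0,0,0.0006],0.3],
    [[0,0,0.5],[0,0,0.0008],0.3],
    [[0,0,0.6],[0,0,0.001],0.3],
    [[0,0,0.7],[0,0,0.0011],0.3],
    [[0,0,0.7854],[0,0,0.00125],0.3],
  ],
)

```text
time: 16.07
eef_pos: [512.5, 128.8, 187.5]
ee_rot: [0.775, 0.632, -0.0, -0.0]
wrist_force: [-0.7, 1.1, 0.3]
finger_gap: 43.8
grasp_force: 20.0
```

Call:
arm_command(
  increments=[
    [[0,0,0.1],[0,0,0.0002],0.3],
    [[0,0,0.2],[0,0,0.0003],0.3],
    [[0,0,0.3],[0,0,0.0005],0.3],
    [[0,0,0.4],[0,0,0.0006],0.3],
    [[0,0,0.5],[0,0,0.0008],0.3],
    [[0,0,0.6],[0,0,0.001],0.3],
    [[0,0,0.7],[0,0,0.0011],0.3],
    [[0,0,0.7854],[0,0,0.00125],0.3],
  ],
)

```text
time: 16.73
eef_pos: [512.1, 129.0, 186.2]
ee_rot: [0.958, 0.288, -0.001, -0.0]
wrist_force: [-1.1, 1.6, 2.0]
finger_gap: 43.5
grasp_force: 20.0
```

Call:
arm_command(
  increments=[
    [[0,0,0.11],[0,0,0.0002],0.3],
    [[0,0,0.23],[0,0,0.0004],0.3],
    [[0,0,0.35],[0,0,0.0006],0.3],
    [[0,0,0.47],[0,0,0.0008],0.3],
    [[0,0,0.59],[0,0,0.001],0.3],
    [[0,0,0.7],[0,0,0.0011],0.3],
    [[0,0,0.7854],[0,0,0.00125],0.3],
    [[0,0,0.7854],[0,0,0.00125],0.3],
  ],
)

```text
time: 17.4
eef_pos: [512.0, 129.5, 184.7]
ee_rot: [0.995, -0.1, -0.001, -0.0]
wrist_force: [-1.9, 2.5, 3.2]
finger_gap: 43.5
grasp_force: 20.0
```

```bash
python3 st.py;python3 - <<'E'
from h import *
f=arm.grab_frame("wrist")
cv2.imwrite("pics/w4.png",cv2.resize(f["image"][150:300,180:380,::-1],(800,600),interpolation=3))
for q in arm.spot_point("screw_top","wrist")[:1]:
    print(q,[fatz(f,q["at"],z).round(1) for z in(214,209)])
E
```

```text
17.4 [512.  129.5 184.7] [-0.94  0.55  0.88  2.12 -0.63  0.76 -1.43] F [-1.9  2.5  3.2] T [ 0.82   0.771 -0.019] 43.54859967545191 20.001643780851737 yaw -0.20025381518844726
{'at': [278.6, 277.7], 'score': 0.62} [array([513.7, 130.7, 214. ]), array([511.1, 131.3, 209. ])]
```

View pics/w4.png

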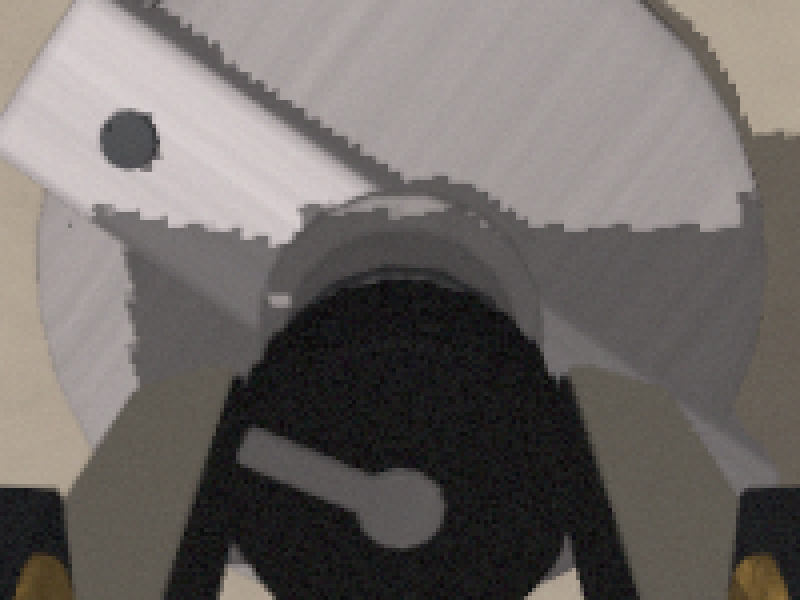

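The head is gripped, its rib has turned a full turn in all (now opposite in the gripper frame after the half-turn regrasp), and it sits close above the boss. Time to hand in.

```bash
python3 -c "
from rig import arm
print(arm.hand_in())"
```

```text
the job is handed in; nothing more can be done
None
```

I turned the thumbscrew back until it dropped into the thread, then screwed it forward one full turn in two half-turn strokes. I handed the job in with the gripper still holding the head at 20 N; no verdict came back.

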